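Lay away the timing gears by size

TASK

Put the three toothed gear wheels away in the three round parts dishes, each gear lying flat with its hub up in the dish of its own size (largest gear in the largest dish, and so on). Do the largest gear first, then the middle one, then the smallest, and do not disturb the smooth pulley, ball bearing, bearing cap or piston that stand among them.

Things in the scene. Friction and masses are not known exactly. Their poses are not given: they have to be found in the camera images.
- gear_large_hub (a point): The largest of the three bright steel gear wheels: 72 mm over its square-cut teeth, a toothed disc 12 mm thick lying flat with a plain round hub, 26 mm in diameter, standing up on its middle to 56 mm above its underside (small bore in the top); about 0.45 kg; loose. This point is on the axis, half-way up the hub: 34 mm above the underside and 22 mm above the disc's top. Its z axis points up along the hub; grip it across the hub, any yaw.
- gear_middle_hub (a point): The middle-sized of the three bright steel gear wheels: 56 mm over its square-cut teeth, a toothed disc 12 mm thick lying flat with a plain round hub, 26 mm in diameter, standing up on its middle to 56 mm above its underside (small bore in the top); about 0.34 kg; loose. This point is on the axis, half-way up the hub: 34 mm above the underside and 22 mm above the disc's top. Its z axis points up along the hub; grip it across the hub, any yaw.
- gear_small_hub (a point): The smallest of the three bright steel gear wheels: 40 mm over its square-cut teeth, a toothed disc 12 mm thick lying flat with a plain round hub, 26 mm in diameter, standing up on its middle to 56 mm above its underside (small bore in the top); about 0.24 kg; loose. This point is on the axis, half-way up the hub: 34 mm above the underside and 22 mm above the disc's top. Its z axis points up along the hub; grip it across the hub, any yaw.
- dish_large: The largest of the three plain round metal parts dishes with a grey liner, fixed to the bench: inside diameter 96 mm, wall 4 mm thick and 14 mm high, inner floor 3 mm above the bench. Origin on its axis at the underside (bench level); z up.
- dish_middle: The middle-sized of the three plain round metal parts dishes with a grey liner, fixed to the bench: inside diameter 80 mm, wall 4 mm thick and 14 mm high, inner floor 3 mm above the bench. Origin on its axis at the underside (bench level); z up.
- dish_small: The smallest of the three plain round metal parts dishes with a grey liner, fixed to the bench: inside diameter 64 mm, wall 4 mm thick and 14 mm high, inner floor 3 mm above the bench. Origin on its axis at the underside (bench level); z up.
- pulley: Bystander: smooth steel belt pulley, no teeth, 58 mm across and 20 mm thick with a groove round its rim and a 26 mm hub up to 40 mm. Loose. Origin at the centre of its underside, z up.
- bearing: Bystander: steel ball bearing lying flat, 62 mm outside, 16 mm thick, with a ring of balls, no hub. Loose. Origin at the centre of its underside, z up.
- bearing_cap: Bystander: dark iron main bearing cap, a small arch 80 mm long (its y axis), 22 mm wide and 40 mm high. Loose. Origin at the centre of its underside, z up.
- piston: Bystander: light alloy piston standing crown up, 60 mm in diameter, 45 mm high. Loose. Origin at the centre of its underside, z up.
There are look-alikes about, which are no part of the job. Leave any brown or pink look-alike of the part that bears gear_large_hub alone.

How it is judged:
On the way, in this order (a step that is already met when the one before it is completed fails the run):
1. the large gear lies flat in the large dish (horizontal distance between gear_large_hub and dish_large below 0.015 m and height (world z) of gear_large_hub below 0.042 m and angle between gear_large_hub's own z axis and vertical below 0.1 rad), for 0.2 s.
2. the middle gear lies flat in the middle dish (horizontal distance between gear_middle_hub and dish_middle below 0.015 m and height (world z) of gear_middle_hub below 0.042 m and angle between gear_middle_hub's own z axis and vertical below 0.1 rad), for 0.2 s.
3. the small gear lies flat in the small dish (horizontal distance between gear_small_hub and dish_small below 0.015 m and height (world z) of gear_small_hub below 0.042 m and angle between gear_small_hub's own z axis and vertical below 0.1 rad), for 0.2 s.
At the end, for the whole second after the job is handed in: Each gear lies at rest in the dish of its own size, hub up and flat within 0.1 rad, its axis within 15 mm of the dish's axis and its hub point lower than 42 mm above the bench (37 mm when resting on the dish floor) (all of step 1 and all of step 2 and all of step 3 and linear speed of each of gear_large, gear_middle, gear_small below 0.02 m/s); the robot touches nothing.
It fails at once if the smooth pulley is pushed or lifted more than 20 mm from its place, or tipped (distance of pulley from where it was at the start of the episode above 0.02 m or angle between pulley's own z axis and vertical above 0.3 rad).
It fails at once if the ball bearing is pushed or lifted more than 20 mm from its place, or tipped (distance of bearing from where it was at the start of the episode above 0.02 m or angle between bearing's own z axis and vertical above 0.3 rad).
It fails at once if the bearing cap is pushed or lifted more than 20 mm from its place, or tipped (distance of bearing_cap from where it was at the start of the episode above 0.02 m or angle between bearing_cap's own z axis and vertical above 0.3 rad).
It fails at once if the piston is pushed or lifted more than 20 mm from its place, or tipped (distance of piston from where it was at the start of the episode above 0.02 m or angle between piston's own z axis and vertical above 0.3 rad).
It also fails if it takes over 88 s, if anything falls off the work surface, if the arm or the gripper's body presses on something with over 40 N, if the wrist force passes 120 N, or if a joint passes its speed limit or range.

ROBOT

A 6-joint arm with a two-finger parallel gripper is mounted at the origin on the work surface. World frame = base frame: x ahead of the robot, y to its left, z up, the work surface at z = 0. Lengths are in m, angles in rad, forces in N, time in s.
With the tool pointing down it reaches from about 0.325 to 0.85 m from the base axis. Payload 15.5 kg.
Tool frame: the origin (TCP) lies at the very end of the fingers, on their centre line; the grasp point (between the pads) lies 19 mm behind it; z points along the fingers, y is the direction in which the jaws open and shut (so a half turn about z gives the same grasp; the last joint's range is limited). The gripper opens to 91 mm and grips with 3 to 60 N. Pads are 32 mm wide; open, the fingers measure 118 mm over their backs; the gripper's body (76 mm by 178 mm) begins 60 mm behind the grasp point.
Start: joints at [-1.254, 0.494, 1.345, -0, 1.302, -0.096], TCP at [0.25, -0.573, 0.214] pointing down, gripper open.
Joint ranges: [-2.91, 2.91], [-0.82, 2.16], [0.22, 2.67], [-1.22, 4.37], [0.12, 2.79], [-3.08, 3.08]. Speed limits (rad/s): [1.89, 1.89, 2.57, 3.01, 3.01, 3.01].

INTERFACE

Orientations are given as [roll, pitch, yaw] about the fixed x, y, z axes, in that order (R = Rz(yaw) Ry(pitch) Rx(roll)).
In Python, from bench import * gives the robot as it stands. Calls block until the motion is done:
- movep(position, orientation): joint-space move of the TCP to a pose.
- servo_line(position, rate=0.15, attitude=None): straight line of the TCP; attitude=None keeps the orientation; rate is the mean speed in m/s.
- movej(angles): joint-space move.
- grip(opening): finger opening in m; the grip force is fixed at half the most; returns when the fingers have stopped.
- wait(seconds).
- ik(position, orientation): joint angles nearest the present ones, or None.
- state(): the state.
- snapshot(name): name is "side" or "top"; returns a dict with "pixels" (400x640x3 uint8, blue, green, red), "camera_matrix" (3x3 intrinsics, pixels), "view" (4x4, takes a point from world to camera coordinates). Camera axes: x right, y up, looking along -z (the intrinsics and any distortion apply to the point x, -y, -z); pixel columns grow to the right and rows downward; lengths in m; the calibration is good to about 2 mm. A picture is of the moment at which its call begins. There is no depth.
A pose or a line that the arm cannot do raises IKError and nothing moves.
- close_job(): hands the job in, once; it reports no verdict.
The state is a dict: "t": time; "joint_pos": joint angles; "joint_vel": joint speeds; "effort": joint torques, N m; "eef_pos": TCP position; "tool_rot": TCP orientation; "wrist_force": force on the tool from outside, world axes, zero at the start; "moment": the same for the moment, N m; "grip_width": finger opening in m.
Only numpy, scipy, OpenCV 4.12 (cv2) and the standard library are available. Lean on these libraries where they do the work, as an engineer would, in place of code of your own. Each camera call takes 0.05 s, during which the arm holds its last target.

## Working session

There is one attempt and no reset: what is moved stays moved. The work goes in short steps, each a Python script; the robot and the scene stay as the last script left them, time stands still between calls to the robot, and variables do not carry over. Pictures are saved under pics/ and viewed, and the job is handed in when it is done.

```bash
mkdir -p pics; ls; python3 - <<'E'
from bench import *
import cv2,numpy as np
for n in("top","side"):
    s=snapshot(n); cv2.imwrite(f"pics/{n}0.png",s["pixels"]); print(n,np.round(s["camera_matrix"],2).tolist(),np.round(s["view"],4).tolist(),[k for k in s])
st=state();print(st["t"],st["tool_rot"],st["grip_width"])
E
```

```text
pics
top [[413.73, 0.0, 320.24], [0.0, 413.73, 195.41], [0.0, 0.0, 1.0]] [[-0.0215, -0.9998, -0.0054, 0.0034], [0.9987, -0.0217, 0.0451, -0.4641], [-0.0452, -0.0045, 0.999, -1.1431], [0.0, 0.0, 0.0, 1.0]] ['pixels', 'camera_matrix', 'view']
side [[435.79, 0.0, 321.26], [0.0, 435.79, 200.77], [0.0, 0.0, 1.0]] [[0.993, -0.1181, -0.0081, -0.4944], [0.0872, 0.6833, 0.7249, -0.0829], [-0.0801, -0.7205, 0.6888, -1.0303], [0.0, 0.0, 0.0, 1.0]] ['pixels', 'camera_matrix', 'view']
0.1 [-3.14052586e+00 -1.12364818e-04  4.11801377e-01] 0.09129979998379203
```

View pics/top0.png

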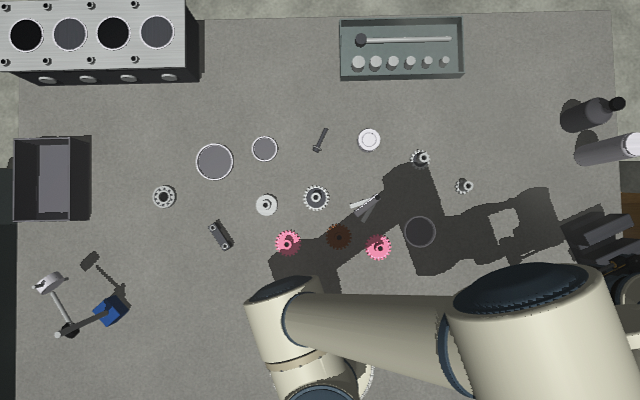

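View pics/side0.png

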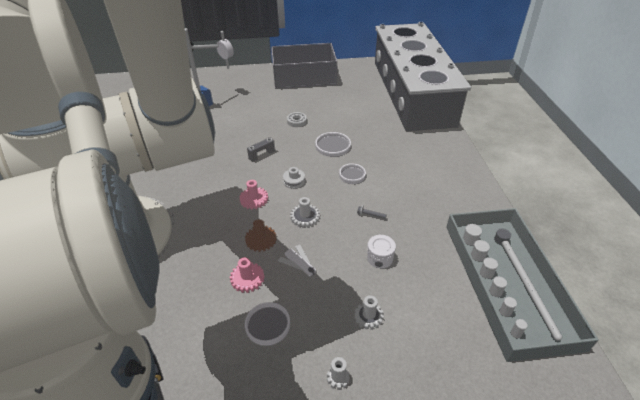

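```bash
python3 - <<'E'
import cv2,numpy as np
t=cv2.imread("pics/top0.png");s=cv2.imread("pics/side0.png")
def c(im,u,v,r=22,k=8):
    p=cv2.resize(im[v-r:v+r,u-r:u+r],(264,264),interpolation=cv2.INTER_CUBIC)
    cv2.putText(p,f"{u-r},{v-r}",(3,12),0,.4,(0,255,255),1);return p
A=np.vstack([np.hstack([c(t,*p) for p in [(316,197),(421,158),(464,186)]]),np.hstack([c(t,*p) for p in[(214,161),(264,148),(420,231)]])])
B=np.vstack([np.hstack([c(s,*p) for p in [(305,210),(370,310),(338,372)]]),np.hstack([c(s,*p,) for p in[(333,143),(352,173),(267,324)]])])
cv2.imwrite("pics/ct.png",A);cv2.imwrite("pics/cs.png",B)
E
```

```text
(no output)
```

View pics/ct.png

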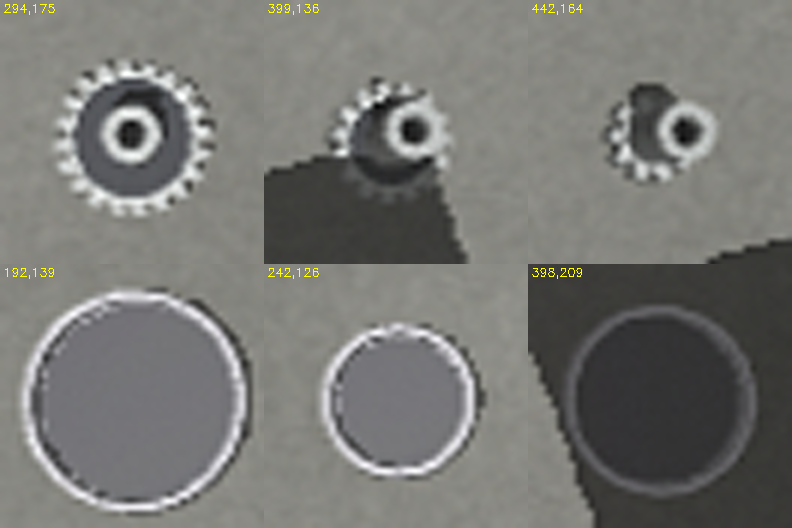

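View pics/cs.png

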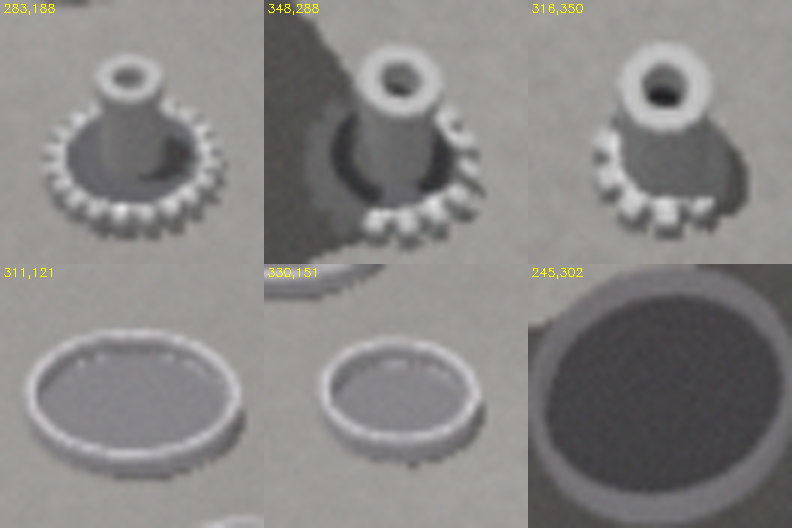

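```bash
cat >h.py <<'E'
import cv2,numpy as np
K={"top":np.array([[413.73,0,320.24],[0,413.73,195.41],[0,0,1]]),"side":np.array([[435.79,0,321.26],[0,435.79,200.77],[0,0,1]])}
def ray(V,K,u,v):
    d=np.linalg.inv(K)@[u,v,1]; d=np.array([d[0],-d[1],-d[2]])
    R=V[:3,:3];return -R.T@V[:3,3],R.T@d
def onz(V,K,u,v,z):
    o,d=ray(V,K,u,v);return o+d*(z-o[2])/d[2]
def tri(a,b):
    (o,d),(p,e)=a,b;s=np.linalg.lstsq(np.c_[d,-e],p-o,rcond=None)[0]
    x=o+s[0]*d;y=p+s[1]*e;return (x+y)/2,np.linalg.norm(x-y)
def blob(im,u,v,r,thr,inv=False,sc=6):
    """ellipse of the closed outer contour holding (u,v)"""
    g=cv2.cvtColor(im,cv2.COLOR_BGR2GRAY);g=g[v-r:v+r+1,u-r:u+r+1]
    n=2*r+1;g=cv2.resize(g,(n*sc,n*sc),interpolation=cv2.INTER_CUBIC)
    m=(g<thr if inv else g>thr).astype(np.uint8)
    cs,_=cv2.findContours(m,cv2.RETR_LIST,cv2.CHAIN_APPROX_NONE)
    out=[]
    for c in cs:
        if len(c)<20: continue
        e=cv2.fitEllipse(c)
        out.append(((e[0][0]+.5)/sc-.5+u-r,(e[0][1]+.5)/sc-.5+v-r,e[1][0]/sc,e[1][1]/sc))
    return sorted(out,key=lambda e:-e[3])
E
python3 - <<'E'
from bench import *
from h import *
S={n:snapshot(n) for n in("top","side")}
im={n:S[n]["pixels"] for n in S}
def gray(n,u,v,r):
    g=cv2.cvtColor(im[n],cv2.COLOR_BGR2GRAY)[v-r:v+r+1,u-r:u+r+1]; return cv2.threshold(g,0,255,cv2.THRESH_OTSU)[0]
# hub bores
hub={"L":((316,197),(304,201)),"M":((424,158),(370,301)),"S":((468,186),(338,364))}
dish={"L":((214,161),(333,142),23),"S":((264,148),(352,173),18),"M":((420,231),(267,324),27)}
for k,(a,b) in hub.items():
    R=[]
    for n,(u,v) in zip(("top","side"),(a,b)):
        r=4 if n=="top" else 4
        t=gray(n,u,v,r); es=[e for e in blob(im[n],u,v,r,t,True) if np.hypot(e[0]-u,e[1]-v)<2]
        e=es[0] if es else (u,v,0,0); print(k,n,t,np.round(es,2).tolist())
        R.append((S[n]["view"],S[n]["camera_matrix"],e[0],e[1]))
    x,g=tri(*[ray(*q) for q in R]); print("  tri",np.round(x,4),round(g,4),[np.round(onz(*q,.056)[:2],4) for q in R])
for k,(a,b,r) in dish.items():
    R=[]
    for n,(u,v) in zip(("top","side"),(a,b)):
        rr=r if n=="side" else r
        es=[]
        for t in ((150,170,190) if k!="M" else (70,80,62)):
            es=[e for e in blob(im[n],u,v,rr,t) if np.hypot(e[0]-u,e[1]-v)<3 and e[3]>15]
            print(k,n,t,np.round(es[:3],2).tolist())
            if es:
                e=es[0];p=onz(S[n]["view"],S[n]["camera_matrix"],e[0],e[1],.014);print("   ",np.round(p,4), "diam~",np.round(e[3]/K[n][0,0]*-(S[n]["view"]@np.r_[p,1])[2],4))
E
```

```text
L top 128.0 [[315.34, 196.9, 4.67, 4.9]]
L side 145.0 [[303.91, 200.48, 3.24, 4.91]]
  tri [0.458  0.0064 0.0542] 0.0007 [array([0.4583, 0.0064]), array([0.4575, 0.0045])]
M top 117.0 [[423.53, 157.29, 4.48, 4.68]]
M side 140.0 [[370.16, 300.92, 5.56, 6.21]]
  tri [ 0.5584 -0.2868  0.0541] 0.0006 [array([ 0.5584, -0.2864]), array([ 0.5578, -0.288 ])]
S top 112.0 [[467.94, 185.48, 4.58, 4.77]]
S side 124.0 [[338.14, 364.2, 6.41, 6.95]]
  tri [ 0.4797 -0.4034  0.0535] 0.0009 [array([ 0.48  , -0.4025]), array([ 0.479 , -0.4046])]
L top 150 [[213.5, 161.32, 36.98, 37.59], [213.65, 161.52, 33.7, 34.21]]
    [0.5657 0.2895 0.014 ] diam~ 0.105
L top 170 [[213.61, 161.36, 36.52, 37.1], [213.72, 161.48, 34.07, 34.63]]
    [0.5656 0.2892 0.014 ] diam~ 0.1037
L top 190 [[213.71, 160.83, 35.94, 36.84]]
    [0.5671 0.2889 0.014 ] diam~ 0.1029
L side 150 [[332.97, 141.93, 55.18, 55.47], [332.79, 144.28, 24.6, 37.26], [332.41, 142.07, 18.46, 31.71]]
    [0.5664 0.2855 0.014 ] diam~ 0.1619
L side 170 [[332.54, 141.94, 20.39, 34.53]]
    [0.5652 0.2856 0.014 ] diam~ 0.1008
L side 190 []
S top 150 [[2
[... 445 characters left out ...]

S side 170 [[351.96, 171.41, 16.44, 25.53]]
    [0.5986 0.1458 0.014 ] diam~ 0.0688
S side 190 []
M top 70 [[419.54, 231.25, 31.73, 32.36], [419.19, 231.23, 27.81, 28.42]]
    [ 0.3588 -0.279   0.014 ] diam~ 0.0895
M top 80 [[419.61, 231.26, 31.2, 31.71], [419.41, 231.26, 28.65, 29.08]]
    [ 0.3587 -0.2792  0.014 ] diam~ 0.0877
M top 62 [[419.07, 231.2, 27.2, 27.91]]
    [ 0.3589 -0.2777  0.014 ] diam~ 0.0772
M side 70 [[266.99, 323.99, 64.82, 64.91], [267.08, 323.5, 30.65, 38.35]]
    [ 0.3582 -0.2877  0.014 ] diam~ 0.1254
M side 80 [[267.1, 323.39, 31.69, 39.45]]
    [ 0.3584 -0.2864  0.014 ] diam~ 0.0763
M side 62 [[267.0, 324.0, 64.88, 64.88]]
    [ 0.3582 -0.2877  0.014 ] diam~ 0.1254
```

Top view: the candidates for the large gear are bright steel at (316,197), pink at (287,242), pink at (378,248) and brown at (339,237). Only (316,197) is both steel and about 72 mm across. The others are the look-alikes I was told to leave alone.

The steel gears at (424,158) and (468,186) span about 55 mm and 40 mm, so they are the middle and small ones. The dish rims measure 105, 88 and 72 mm, which gives large (214,161), middle (420,231) and small (264,148). The crops confirm this, and the hub tops triangulate to z≈0.054, close to the 0.056 expected.

```bash
cat >pp.py <<'E'
from bench import *
import numpy as np,cv2
RO=lambda y:[np.pi,0,y]
def pick(x,y,yaw):
    grip(0.06); movep([x,y,.17],RO(yaw)); servo_line([x,y,.08],.2); servo_line([x,y,.020],.08)
    print("wf",np.round(state()["wrist_force"],1)); grip(0.0); s=state(); print("w",s["grip_width"],np.round(s["eef_pos"],4))
    if s["grip_width"]<.02: raise SystemExit("no grip")
    servo_line([x,y,.17],.12); s=state(); print("up",s["t"],s["grip_width"],np.round(s["wrist_force"],1))
def pics(tag):
    for n in("top","side"):cv2.imwrite(f"pics/{n}{tag}.png",snapshot(n)["pixels"])
E
python3 - <<'E'
from pp import *
print([ik([a,b,.17],RO(0.4)) is not None for a,b in [(.458,.006),(.566,.2875),(.5583,-.287),(.3588,-.279),(.4797,-.4034),(.599,.1475)]])
pick(.458,.0058,.4)
movep([.566,.2875,.17],RO(.4)); print(state()["t"],state()["grip_width"],state()["wrist_force"]); pics("1")
E
```

```text
[True, True, True, True, True, True]
wf [ 0.6 -0.  -0.4]
w 0.025009043351866208 [0.4581 0.0058 0.0201]
up 6.5833 0.025689585674323747 [-0.5  0.3 -3.6]
7.7417 0.025356243062769613 [-0.33244574  0.60998002 -4.13088522]
```

View pics/side1.png

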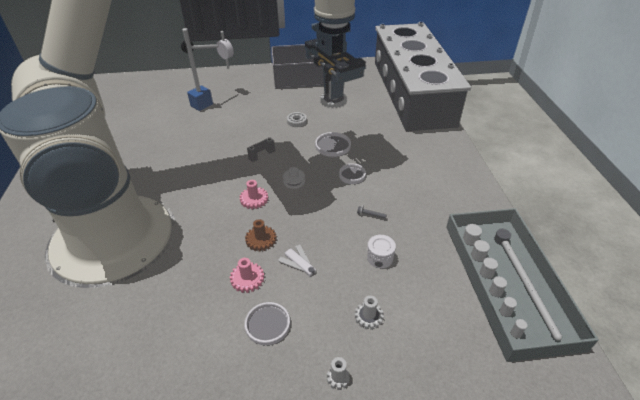

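View pics/top1.png

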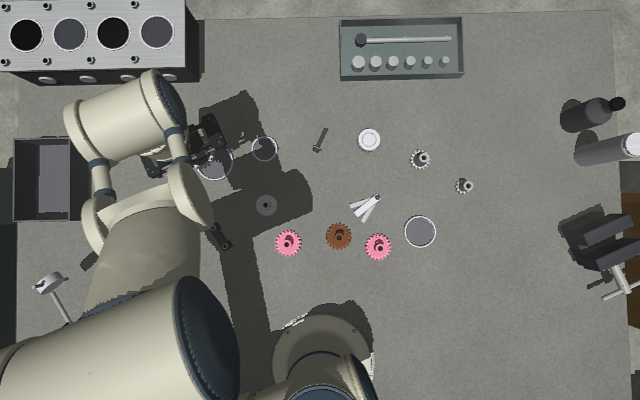

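The large gear is gripped level (side view, about (333,99)), above the large dish at (333,143). The middle dish at (420,231) is now lit, so I can measure it again. Next I place the large gear.

```bash
cat >>pp.py <<'E'
def place(x,y):
    servo_line([x,y,.08],.15); servo_line([x,y,.0245],.05); print("wf",np.round(state()["wrist_force"],1))
    grip(0.055); wait(.3); servo_line([x,y,.17],.15); print("t",state()["t"])
E
python3 - <<'E'
from pp import *
from h import blob,onz
place(.566,.2875)
S=snapshot("top")
for t in(150,170): 
  for e in blob(S["pixels"],420,231,20,t)[:2]: print(np.round(e,2),np.round(onz(S["view"],S["camera_matrix"],e[0],e[1],.014),4))
movep([.5583,-.287,.17],RO(-.4)); pics("2")
S=snapshot("side")
for t in(150,170): 
  for e in blob(S["pixels"],267,323,26,t)[:3]: print(np.round(e,2),np.round(onz(S["view"],S["camera_matrix"],e[0],e[1],.014),4))
t=cv2.imread("pics/top2.png")[120:200,174:294];s=cv2.imread("pics/side2.png")[100:180,273:393]
cv2.imwrite("pics/c2.png",cv2.resize(np.vstack([t,s]),None,fx=3.6,fy=3.6,interpolation=cv2.INTER_CUBIC))
E
```

```text
wf [-0.5  0.8 -3.4]
t 11.8917
[419.86 231.51  31.82  31.97] [ 0.358  -0.2799  0.014 ]
[419.67 231.54  28.36  29.07] [ 0.358  -0.2794  0.014 ]
[419.85 231.47  31.37  31.61] [ 0.3581 -0.2799  0.014 ]
[419.74 231.46  28.93  29.35] [ 0.3582 -0.2796  0.014 ]
[266.19 323.85  59.45  63.11] [ 0.3566 -0.2872  0.014 ]
[264.47 318.92  49.29  54.08] [ 0.3536 -0.276   0.014 ]
[266.08 321.9   34.29  39.7 ] [ 0.3565 -0.2829  0.014 ]
[266.44 321.44  40.1   46.91] [ 0.3573 -0.282   0.014 ]
[266.44 321.62  35.42  41.03] [ 0.3573 -0.2824  0.014 ]
[292.42 323.21   0.66   4.86] [ 0.4071 -0.292   0.014 ]
```

View pics/c2.png

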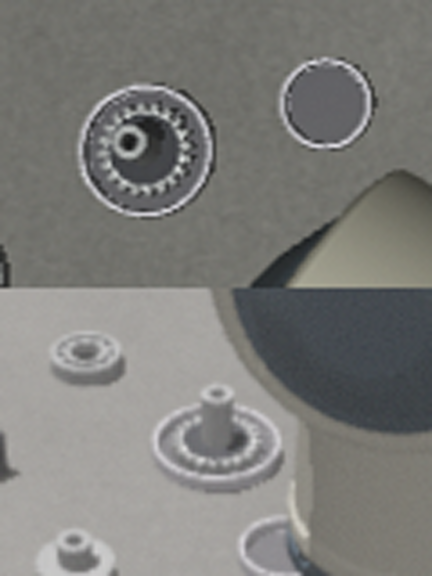

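The large gear lies flat and centred in its dish: top-crop rim centre (146,150), disc centre (146,149). Next is the middle gear, then a check of it.

```bash
python3 - <<'E'
from pp import *
pick(.5583,-.287,-.4)
movep([.3578,-.281,.17],RO(-.4)); place(.3578,-.281)
movep([.4797,-.4034,.17],RO(-.4)); pics("3")
E
```

```text
wf [ 1. -1.  0.]
w 0.025638988678429828 [ 0.5583 -0.287   0.0201]
up 18.2417 0.02538430266028919 [ 0.5  0.5 -4.4]
wf [-0.   0.9 -4.8]
t 23.1083
```

View pics/side3.png

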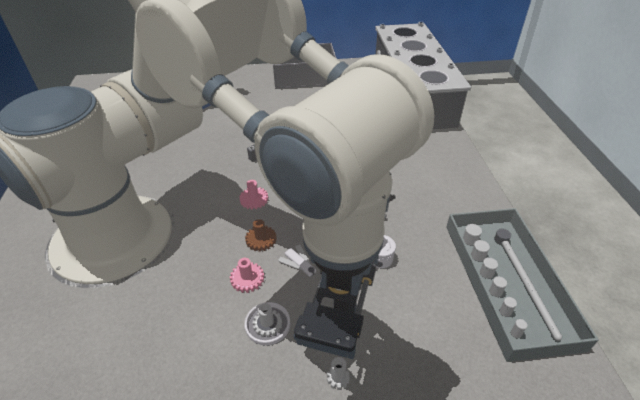

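View pics/top3.png

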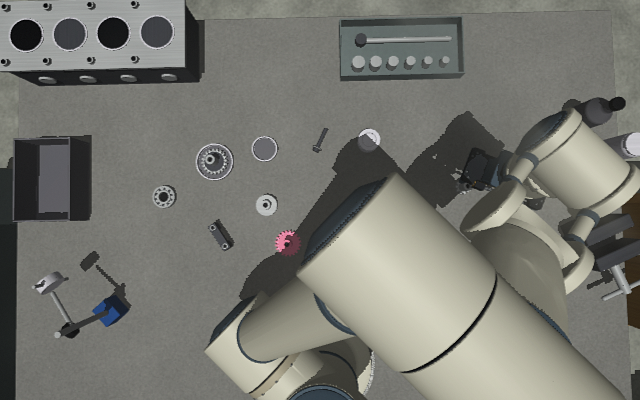

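The middle gear sits flat in its dish (side view (267,324)), and the small gear at (338,372) hasn't moved. Next is the small gear.

```bash
python3 - <<'E'
from pp import *
pick(.4797,-.4034,-.4)
movep([.599,.1475,.17],RO(-.4)); place(.599,.1475)
movep([.45,-.45,.25],RO(-.4)); pics("4")
t=cv2.imread("pics/top4.png")[120:220,150:290];s=cv2.imread("pics/side4.png")[100:200,230:370];
cv2.imwrite("pics/c4.png",cv2.resize(np.vstack([t,s]),None,fx=3,fy=3,interpolation=cv2.INTER_CUBIC))
E
```

```text
wf [ 0.3 -0.1 -0. ]
w 0.025492200049265806 [ 0.4797 -0.4034  0.0201]
up 28.0167 0.025341611341886956 [ 0.7 -0.2 -2.3]
wf [ 0.1  0.5 -2.4]
t 34.0917
```

View pics/c4.png

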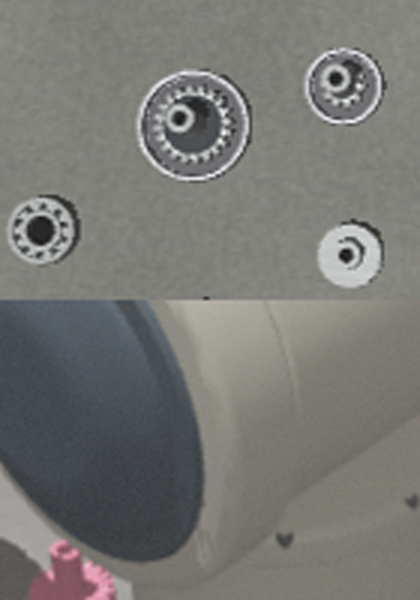

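View pics/side4.png

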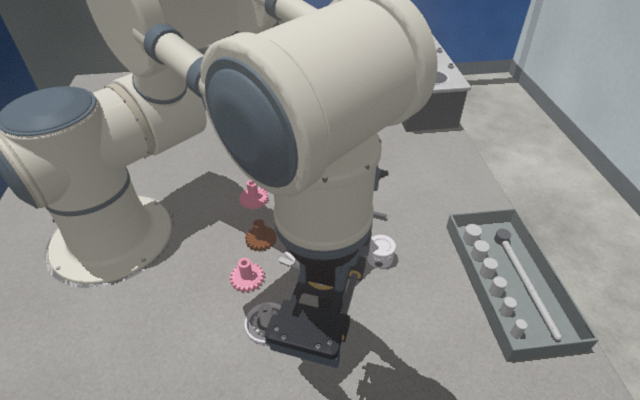

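The small gear is in the small dish (top crop (343,86)). One numeric check of all three hub tops before I hand in.

```bash
python3 - <<'E'
from pp import *
from h import *
D={"L":(.566,.2875),"M":(.3578,-.281),"S":(.599,.1475)}
def chk(k,n="top"):
    S=snapshot(n);V,Kc=S["view"],S["camera_matrix"];p=V@np.r_[D[k],.059,1];q=Kc@[p[0],-p[1],-p[2]];u,v=np.round(q[:2]/q[2]).astype(int)
    g=cv2.cvtColor(S["pixels"],cv2.COLOR_BGR2GRAY)[v-5:v+6,u-5:u+6];t=cv2.threshold(g,0,255,cv2.THRESH_OTSU)[0]
    for e in blob(S["pixels"],u,v,5,t,True):
        if e[3]<8 and np.hypot(e[0]-u,e[1]-v)<4: print(k,n,np.round(e,1),"off mm",np.round((onz(V,Kc,e[0],e[1],.059)[:2]-D[k])*1e3,1))
chk("L");chk("S")
movep([.5,.35,.3],RO(-.4)); chk("M");chk("M","side");pics("5")
s=state();print(s["t"],np.round(s["wrist_force"],1))
E
```

```text
L top [209.3 159.    4.6   5. ] off mm [0.3 1.3]
S top [261.4 145.8   4.8   4.8] off mm [-0.1  0.8]
M top [424.1 232.    4.6   4.9] off mm [0.7 0.5]
M side [264.4 308.7   5.8   6.5] off mm [-0.2 -1.3]
39.5333 [-0.3 -1.   0.4]
```

```bash
sleep 1
```

```text
(no output)
```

View pics/top5.png

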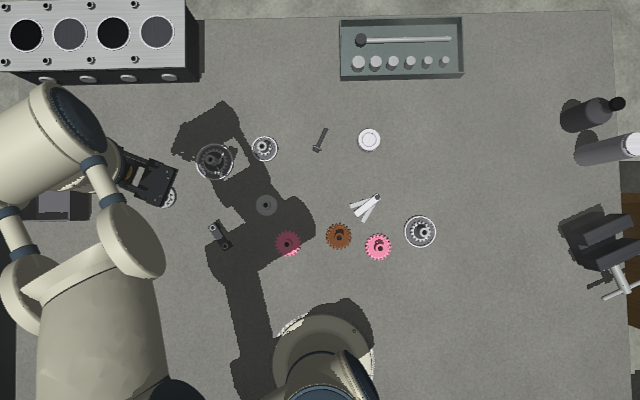

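View pics/side5.png

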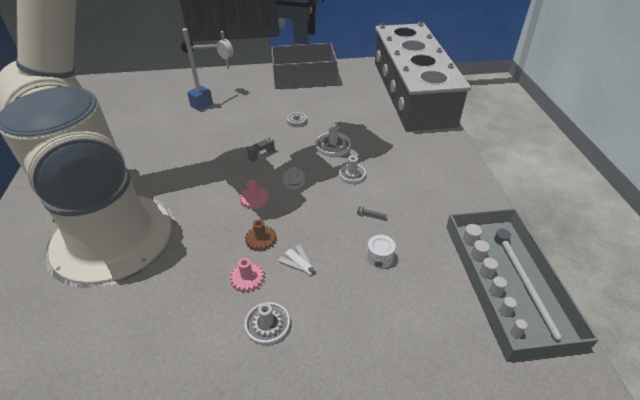

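All three gears are flat in their dishes: side view large (333,143), middle (267,322), small (352,172). The pulley, bearing, cap and piston are where they started, and the gripper is clear of everything.

```bash
python3 -c "
from bench import *
close_job();print(state()['t'])"
```

```text
the job is handed in; nothing more can be done
the job is handed in; nothing more can be done
```

All three gears are in their matching dishes, and I handed the job in at about 39.5 s of the 88 s allowed. I placed them in the required order (large, middle, small), gripping each by its hub and setting it down hub up.

- **Placement:** in the last pictures each hub was within about 1.5 mm of its dish's axis (limit 15 mm), and all three gears looked flat. I judged flatness by eye and did not measure the tilt or the resting height.
- **Bystanders:** the pulley, bearing, bearing cap and piston showed no visible movement, and the pink and brown look-alikes were not touched.
- **Disagreements:** the two cameras differed by 2–4 mm on the dish positions, so I used values in between. The hub tops triangulated about 2 mm lower than their known height, roughly the stated calibration error.

No check failed. The hand-in gave no verdict.

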